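# Reset the seed mill: burrs to touch, back three clicks

### The arm

A 7-joint arm with a two-finger parallel gripper is mounted at the origin on the work surface. World frame = base frame: x ahead of the robot, y to its left, z up, the work surface at z = 0. Lengths are in m, angles in rad, forces in N, time in s.
With the tool pointing down it reaches from about 0.35 to 0.9 m from the base axis. Payload 19.9 kg.
Tool frame: the origin (TCP) lies at the very end of the fingers, on their centre line; the grasp point (between the pads) lies 19 mm behind it; z points along the fingers, y is the line along which they close (so a half turn about z gives the same grasp; the last joint's range is limited). The gripper opens to 85 mm and grips with 20 to 120 N. Pads are 22 mm wide; open, the fingers measure 114 mm over their backs; the gripper's body (76 mm by 85 mm) begins 54 mm behind the grasp point. The pads swing forward as they close: fully open they stand 13 mm farther back than shut.
Start: joints at [1.196, 0.417, -0.01, 1.614, 0.005, 1.111, -0.053], TCP at [0.205, -0.59, 0.231] pointing down, gripper open.
Joint ranges: [-2.81, 2.81], [-0.39, 2.02], [-1.27, 1.25], [0.06, 2.57], [-1.19, 4.33], [0.19, 2], [-2.82, 2.82]. Speed limits (rad/s): [1.89, 1.89, 2.39, 2.39, 3.01, 3.01, 3.01].

### API

Orientations are given as a rotation vector (axis times angle).
In Python, from workcell import bot, eyes gives the robot as it stands. The module is installed in compiled form; this text tells all that it offers.
- The arm moves only by the tool jog_arm, never from a script. Its argument "deltas" is a list of rows, each a list of 7 numbers: the shift along the world's x, y, z in units of 25 mm (1.0 is 25 mm), then the turn, a rotation vector about the world's x, y, z in units of 6 degrees (1.0 is 6 degrees), then the closure, from 0 (fully open) to 1 (shut). In form: [[dx, dy, dz, ax, ay, az, grip], ...]. A call has 1 to 12 rows; each row is the pose to reach, as a shift and turn from the pose commanded when the call began; what a row does not reach only later rows make up. A row lasts 1/12 s, in which the tool goes at most 41.7 mm and 7.16 degrees, less where a joint would pass 70% of its speed; a pose out of reach is approached as far as the arm can. A call with a gripper value outside its range is refused whole. The fingers move at their own pace and stop on an object; "force" is the grip in N (left out, the last holds). Time passes only in rows, so rows that repeat a pose let the fingers close. It gives the time, the measured TCP pose, the force, the opening and the grip force at its end, in the units of the state.
- bot.sense(): the state, without advancing time (a new reading comes with each control period).
- eyes.snapshot(name): name is "side" or "top"; returns a dict with "pixels" (480x640x3 uint8, blue, green, red), "depth" (480x640 float32, m along the optical axis (not along the pixel's ray), 0 where there is no reading), "K" (3x3 intrinsics, pixels), "k1" (the pictures are not rectified: a ray, as slopes to the right and down, at radius r is drawn at 1 + k1 r^2 times it, then the intrinsics apply), "view" (4x4, takes a point from world to camera coordinates). Camera axes: x right, y down, z forward; pixel columns grow to the right and rows downward; lengths in m; the calibration is good to about 2 mm. A picture is of the moment at which its call begins.
- bot.hand_in(): hands the job in; it is judged then, once.
The state is a dict: "time": time; "q": joint angles; "qd": joint speeds; "tau": joint torques, N m; "tcp_pos": TCP position; "orientation": TCP orientation; "force": force on the tool from outside, world axes, zero at the start; "torque": the same for the moment, N m; "opening": opening from 0.0 (shut) to 1.0 (fully open); "grasp_force": force on a finger pad.
Only numpy, scipy, OpenCV 4.12 (cv2) and the standard library are available. Lean on these libraries where they do the work, as an engineer would, in place of code of your own. Each camera call takes 0.05 s, during which the arm holds its last target. There are 200 camera calls.

### The job

Set the grind of the seed mill: turn its adjustment ring clockwise (seen from above) until you feel the burrs touch, without forcing them together, then back it off three clicks, let go and leave it there. Leave the other things on the table where they are.

Things in the scene. Friction and masses are not known exactly. Their poses are not given: they have to be found in the camera images.
- mill_axis (a point): Seed mill: beech box fixed to the table, 210 x 130 mm, 105 mm high, steel top plate. On the plate, 108 mm from the ring's axis along the mill's +x, a funnel 60 mm wide, 26 mm high; crank on the +y side; all lower than the finger bar. This point: on the vertical axis of the adjustment ring, at the plate's top, 105 mm above the table. x, y: the mill's level axes, z up.
- ring_grip (a point): Finger bar of the adjustment ring: upright straight steel bar across the ring's middle, 60 mm long, 14 mm thick, 30 mm high; its top is 150 mm above the table. This point: on the ring's axis at the bar's centre, 30 mm above the plate. x along the bar, y across its thickness, z up; turns with the ring. Clockwise from above closes the burrs, counter-clockwise opens them.
- ring: The adjustment ring: dark ribbed steel collar, 84 mm across, 15 mm high, lying on the plate; origin on its axis at the plate's top, x along the bar, z up. It clicks every 20 degrees (0.349 rad): a click takes up to about 0.15 N m, and let go near a click the ring settles into it. It starts 4 to 7 clicks open. The touch is exactly at a click position.
- burr_upper_at (a point): Top of the upper burr's stem, inside the ring, out of sight; z up, its yaw is arbitrary. Level with mill_axis when the burrs touch and 0.1 mm higher per click: too little to be told from measured poses. The ring's yaw at touch differs by up to 35 degrees either way between mills and nothing shows it: it must be felt.
- burr_lower_at (a point): Top of the lower burr's stem, out of sight, level with mill_axis when unloaded; z up. Once the burrs touch the ring is stopped springily: torque rises 5 N m per rad of further turning. 0.25 to 0.4 N m is a sure touch; beyond 0.7 N m the burrs are damaged. The stem sinks 0.057 mm per N m, too little to be told from measured poses.
- pumpkin_mid (a point): Bystander: a small orange pumpkin, 136 mm across, 110 mm high with its stalk; this point is on its axis, 47 mm up.
- jar_mid (a point): Bystander: a glass jar with a steel lid, 70 mm across, 110 mm high; this point is at its centre.
- bowl_mid (a point): Bystander: a steel bowl, 140 mm across, 60 mm high; this point is on its axis, 30 mm up.

How it is judged:
On the way:
1. the burrs touch (ring within 0.15 click of the touch) (z of burr_upper_at in the frame of mill_axis below 1.5e-05 m), for 0.2 s.
At the end, for the whole second after the job is handed in: The ring rests three clicks (plus or minus 0.4 click) open from where the burrs touch, having touched on the way (z of burr_upper_at in the frame of mill_axis between 0.00026 and 0.00034 m).
It fails at once if the burrs are forced together (more than about 0.7 N m on the ring past the touch) (z of burr_lower_at in the frame of mill_axis below -4e-05 m).
It fails at once if a bystander is moved by more than 30 mm (distance of any of pumpkin_mid, jar_mid, bowl_mid from where it was at the start of the episode above 0.03 m).
It also fails if it takes over 72 s, if anything falls off the work surface, if the arm or the gripper's body presses on something with over 40 N, if the wrist force passes 120 N, or if a joint passes its speed limit or range.

## Working session

There is one attempt and no reset: what is moved stays moved. The work goes in short steps, Python scripts to look and compute and a tool call to move; the robot and the scene stay as the last step left them, time stands still between calls to the robot, and variables do not carry over. Pictures are saved under pics/ and viewed, at most 10 in all, crops included, and the job is handed in when it is done.

Besides the shell and the picture viewer there is one more tool, called after "Request:" as name([rows], argument=value, ...), one row to a line, values as JSON. jog_arm: Moves the arm, as the interface text tells. Its arguments: {"type":"object","properties":{"deltas":{"type":"array","items":{"type":"array","items":{"type":"number"}}},"force":{"type":"number"}},"required":["deltas"]}

```bash
mkdir -p pics
cat > h.py <<'E'
import numpy as np, cv2
from workcell import bot, eyes
def snap(n,f=None):
    s=eyes.snapshot(n)
    if f: cv2.imwrite('pics/'+f,s['pixels'])
    return s
def ray(s,u,v):
    K=s['K'];d=np.array([s['k1'],0,0,0,0],float)
    p=cv2.undistortPoints(np.array([[[u,v]]],float),K,d)[0,0]
    R=s['view'][:3,:3];t=s['view'][:3,3]
    return -R.T@t, R.T@np.array([p[0],p[1],1])
def onz(s,u,v,z):
    c,d=ray(s,u,v); return c+d*(z-c[2])/d[2]
def pt(s,u,v):
    c,d=ray(s,u,v); return c+d*s['depth'][int(v),int(u)]
E
python3 - <<'E'
from h import *
for n in('top','side'):
    s=snap(n,n+'0.png'); print(n,s['K'].tolist(),s['k1'],np.round(ray(s,320,240),3).tolist())
b=bot.sense(); print({k:np.round(v,3).tolist() for k,v in b.items()})
E
```

```text
top [[584.5327573137582, 0.0, 311.73246706087906], [0.0, 584.5327573137582, 244.62050884682793], [0.0, 0.0, 1.0]] -0.12111510369661352 [[0.329, 0.015, 1.396], [0.143, -0.012, -0.99]]
side [[485.36446326193106, 0.0, 327.0359742594459], [0.0, 485.36446326193106, 243.06935964519033], [0.0, 0.0, 1.0]] -0.07545361815576929 [[0.453, 0.872, 0.807], [0.078, -0.788, -0.611]]
{'time': 0.1, 'q': [1.196, 0.418, -0.01, 1.614, 0.005, 1.111, -0.053], 'qd': [-0.001, -0.003, -0.0, -0.002, 0.0, -0.0, 0.0], 'tau': [0.001, -86.581, 0.68, -43.563, 0.019, 0.005, 0.0], 'tcp_pos': [0.205, -0.59, 0.231], 'orientation': [-3.097, -0.522, 0.0], 'force': [-0.611, -0.705, -0.766], 'torque': [-0.033, 0.041, 0.021], 'grasp_force': 0.0, 'opening': 1.002}
```

View pics/top0.png

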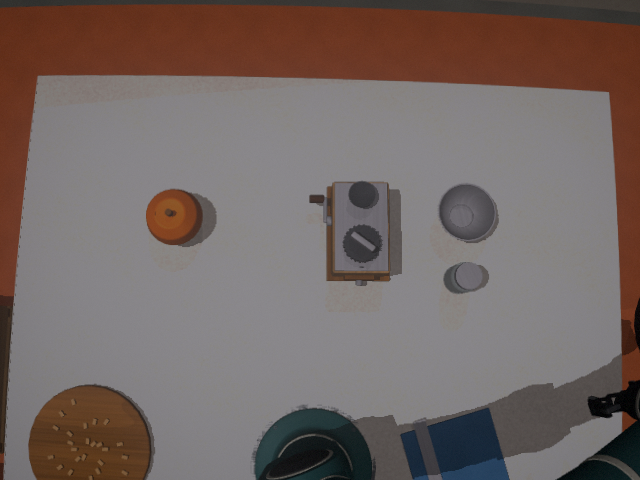

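View pics/side0.png

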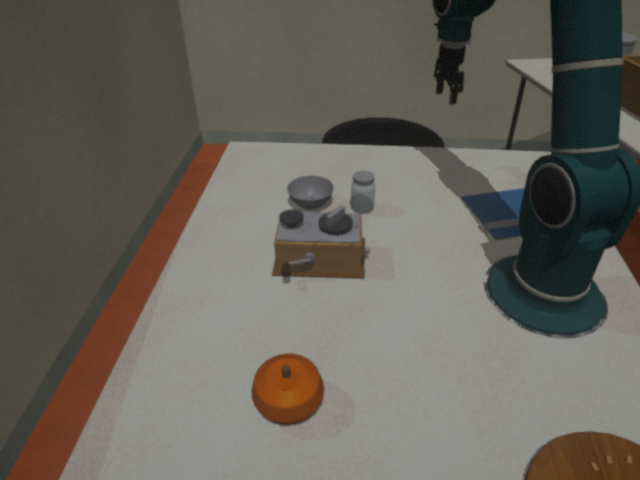

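The top view shows the ring at about (362,243), with its bright bar running from (352,231) to (374,249). The funnel is at (363,194), the bowl at (468,212), the jar at (467,277) and the pumpkin at (174,217). Next I'll measure the bar.

Run:
```python
from h import *
s=snap('top')
g=cv2.cvtColor(s['pixels'],cv2.COLOR_BGR2GRAY)
dark=np.zeros_like(g); dark[220:268,338:388]=(g[220:268,338:388]<95)*255
c=max(cv2.findContours(dark,0,2)[0],key=cv2.contourArea); (rx,ry),rr=cv2.minEnclosingCircle(c)
print('ring',rx,ry,rr,onz(s,rx,ry,.12),'diam',2*rr/584*1.25)
m=np.zeros_like(g); cv2.circle(m,(int(rx),int(ry)),16,255,-1)
b=((g>110)&(m>0)).astype(np.uint8)*255
c=max(cv2.findContours(b,0,2)[0],key=cv2.contourArea); r=cv2.minAreaRect(c); print(r)
P=[onz(s,*p,.15) for p in cv2.boxPoints(r)]; ctr=np.mean(P,0); print('bar',ctr)
for i in range(2):
    e=P[i+1]-P[i]; print('edge',np.linalg.norm(e),np.degrees(np.arctan2(e[1],e[0])))
print('depth pt',pt(s,*r[0]))
print('funnel',onz(s,363,194,.131))
cv2.imwrite('pics/c.png',cv2.resize(s['pixels'][170:290,300:400],None,fx=5,fy=5,interpolation=cv2.INTER_CUBIC))
```

```text
ring 362.0769348144531 243.0 20.176382064819336 [ 0.50965671 -0.0929179   0.12      ] diam 0.08637149856515126
((361.91802978515625, 241.59832763671875), (24.967193603515625, 3.072885036468506), 39.80556869506836)
bar [ 0.50848643 -0.08995375  0.15      ]
edge 0.006715812858619281 -38.20556373697213
edge 0.05378108063479615 -128.68693253510673
depth pt [ 0.50805733 -0.08974175  0.15280143]
funnel [ 0.61770261 -0.09230995  0.131     ]
```

View pics/c.png

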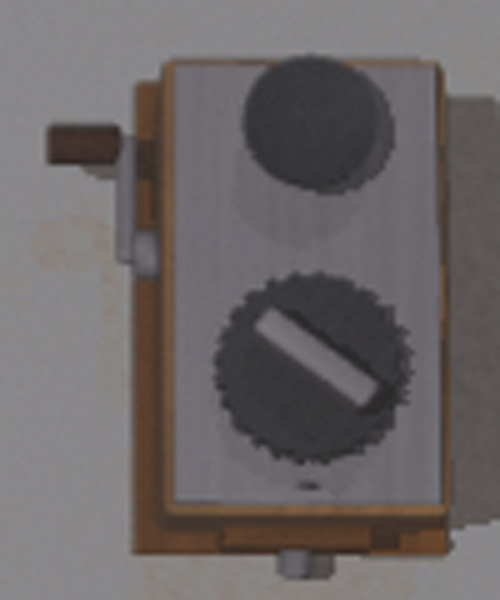

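The crop shows the bar from about (353,234) to (374,249), so its yaw is about 52–54°. The ring axis is near (0.51, -0.093), and the funnel lies 108 mm away along world +x, as it should. I'll move above it, turning the wrist the long way counter-clockwise so it has room to turn clockwise afterwards.

Request:
jog_arm([
  [0.5,0.8,0.2,0,0,1,0],
  [1,1.6,0.2,0,0,2,0],
  [1.5,2.4,0.2,0,0,3,0],
  [2,3.2,0.2,0,0,4,0],
  [2.5,4,0.2,0,0,5,0],
  [3,4.8,0.2,0,0,6,0],
  [3.5,5.6,0.2,0,0,7,0],
  [4,6.4,0.2,0,0,8,0],
  [4.5,7.2,0.2,0,0,9,0],
  [5,8,0.2,0,0,10,0],
  [5.5,8.8,0.2,0,0,11,0],
  [6,9.6,0.2,0,0,12,0],
])

```text
time: 1.15
tcp_pos: [0.3551, -0.3494, 0.2362]
orientation: [-2.194, -2.249, 0.0]
force: [0.0, -0.7, 0.9]
opening: 0.997
grasp_force: 0.0
```

Request:
jog_arm([
  [0.5,0.8,0,0,0,1,0],
  [1,1.6,0,0,0,2,0],
  [1.5,2.4,0,0,0,3,0],
  [2,3.2,0,0,0,4,0],
  [2.5,4,0,0,0,5,0],
  [3,4.8,0,0,0,6,0],
  [3.5,5.6,0,0,0,7,0],
  [4,6.4,0,0,0,8,0],
  [4.5,7.2,0,0,0,9,0],
  [5,8,0,0,0,10,0],
  [5.5,8.8,0,0,0,11,0],
  [6,9.6,0,0,0,12,0],
])

```text
time: 2.15
tcp_pos: [0.5051, -0.1095, 0.2362]
orientation: [-0.453, -3.109, 0.0]
force: [0.4, 0.2, 0.9]
opening: 0.997
grasp_force: 0.0
```

```bash
cat >> h.py <<'E'
from scipy.spatial.transform import Rotation as Ro
def st():
    b=bot.sense(); R=Ro.from_rotvec(b['orientation']).as_matrix()
    print('t',round(b['time'],2),'p',np.round(b['tcp_pos'],4),'yaw_y',round(np.degrees(np.arctan2(R[1,1],R[0,1])),2),'z',np.round(R[:,2],3),'q',np.round(b['q'],2),'F',np.round(b['force'],1),'T',np.round(b['torque'],3),'op',round(b['opening'],3),'gf',b['grasp_force'])
E
python3 -c "
from h import *
st()"
```

```text
t 2.15 p [ 0.5051 -0.1095  0.2362] yaw_y 73.41 z [-0. -0. -1.] q [ 0.74  0.28 -0.69  1.86  0.2   1.07  1.25] F [0.4 0.2 0.9] T [-0.07  -0.044 -0.069] op 0.997 gf 0.0
```

Request:
jog_arm([
  [0.1,0.3,0,0,0,1,0],
  [0.18,0.68,0,0,0,2,0],
  [0.18,0.68,0,0,0,3,0],
  [0.18,0.68,0,0,0,4,0],
  [0.18,0.68,0,0,0,5,0],
  [0.18,0.68,0,0,0,6,0],
  [0.18,0.68,0,0,0,7,0],
  [0.18,0.68,0,0,0,8,0],
  [0.18,0.68,0,0,0,9,0],
  [0.18,0.68,0,0,0,10,0],
  [0.18,0.68,0,0,0,11,0],
  [0.18,0.68,0,0,0,11.5,0],
])

```text
time: 3.15
tcp_pos: [0.5091, -0.0936, 0.2361]
orientation: [1.389, -2.818, -0.0]
force: [-0.4, -0.8, -1.0]
opening: 1.002
grasp_force: 0.0
```

Run:
```python
from h import *
st()
s=eyes.snapshot('top'); im=cv2.imread('pics/top0.png'); g=cv2.cvtColor(im,cv2.COLOR_BGR2GRAY).astype(float)
yy,xx=np.mgrid[0:480,0:640]; m=np.hypot(xx-362.5,yy-242.5)<17
w=np.clip(g-85,0,60)*m
# local weights, world coords at z=.15
ii=np.argwhere(w>0); P=np.array([onz(s,u,v,.15)[:2] for v,u in ii]); W=w[w>0]
c=(P*W[:,None]).sum(0)/W.sum(); C=((P-c).T*W)@(P-c)/W.sum(); e,V=np.linalg.eigh(C)
print('top bar',c,np.degrees(np.arctan2(V[1,1],V[0,1])),np.sqrt(12*e))
s=snap('side'); cv2.imwrite('pics/s1.png',cv2.resize(s['pixels'][150:300,250:400],None,fx=4,fy=4,interpolation=cv2.INTER_CUBIC))
```

```text
t 3.15 p [ 0.5091 -0.0936  0.2361] yaw_y 142.47 z [-0.  0. -1.] q [ 0.89  0.34 -0.92  1.85  0.31  1.1   2.34] F [-0.4 -0.8 -1. ] T [-0.036  0.013  0.049] op 1.002 gf 0.0
top bar [ 0.5104856  -0.09056343] 55.44751943501419 [0.0105419 0.0565494]
```

View pics/s1.png

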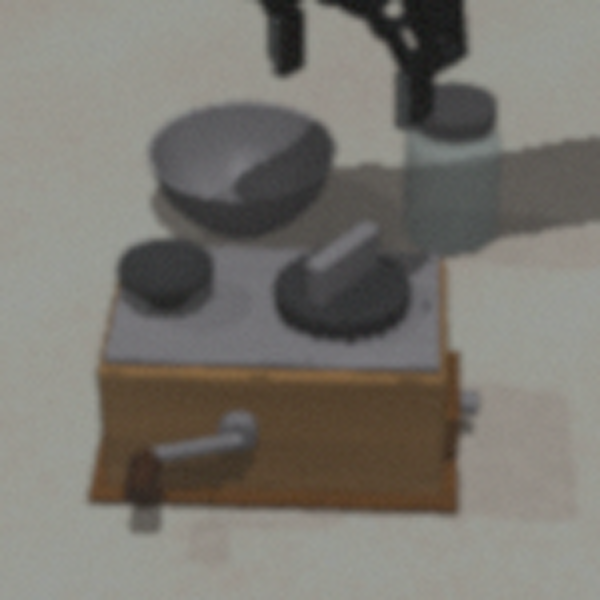

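The side crop shows the fingers on either side of and above the bar, whose top edge runs from (372,228) to (312,268). Nothing is in the way of going down.

Request:
jog_arm([
  [0.04,0.06,-0.8,0,0,0.33,0],
  [0.04,0.06,-1.6,0,0,0.33,0],
  [0.04,0.06,-2.4,0,0,0.33,0],
  [0.04,0.06,-3.2,0,0,0.33,0],
  [0.04,0.06,-3.8,0,0,0.33,0],
  [0.04,0.06,-4.4,0,0,0.33,0],
  [0.04,0.06,-4.4,0,0,0.33,0.6],
  [0.04,0.06,-4.4,0,0,0.33,0.7],
  [0.04,0.06,-4.4,0,0,0.33,0.75],
], force=30)

```text
time: 4.0
tcp_pos: [0.5107, -0.0919, 0.1271]
orientation: [-1.427, 2.798, -0.001]
force: [0.4, -0.4, 0.7]
opening: 0.608
grasp_force: 0.0
```

Run:
```python
from h import *
st()
s=snap('side'); cv2.imwrite('pics/s2.png',cv2.resize(s['pixels'][150:270,270:390],None,fx=5,fy=5,interpolation=cv2.INTER_CUBIC))
```

```text
t 4.0 p [ 0.5107 -0.0919  0.1271] yaw_y 144.05 z [ 0.001 -0.    -1.   ] q [ 0.79  0.49 -0.84  1.95  0.46  0.9   2.23] F [ 0.4 -0.4  0.7] T [ 0.001  0.012 -0.025] op 0.608 gf 0.0
```

View pics/s2.png

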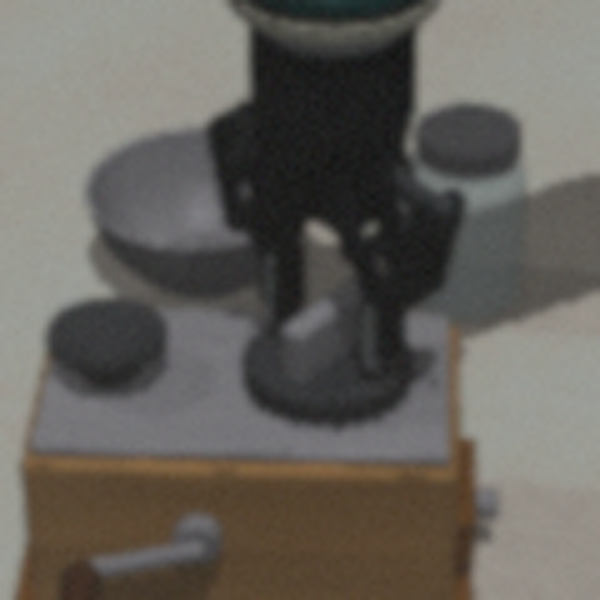

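The bar, at crop (315,340), stands between the two fingers, at (285,300) and (380,340). Now I'll close on it.

Request:
jog_arm([
  [0,0,0,0,0,0,0.8],
  [0,0,0,0,0,0,0.9],
  [0,0,0,0,0,0,1],
  [0,0,0,0,0,0,1],
  [0,0,0,0,0,0,1],
  [0,0,0,0,0,0,1],
  [0,0,0,0,0,0,1],
  [0,0,0,0,0,0,1],
], force=40)

```text
time: 4.72
tcp_pos: [0.5116, -0.093, 0.1272]
orientation: [-1.426, 2.797, -0.004]
force: [6.7, -4.5, 1.8]
opening: 0.151
grasp_force: 43.8
```

```bash
python3 -c "
from h import *
st()"
```

```text
t 4.72 p [ 0.5116 -0.093   0.1272] yaw_y 144.04 z [ 0.003 -0.001 -1.   ] q [ 0.79  0.49 -0.84  1.95  0.47  0.9   2.23] F [ 6.7 -4.5  1.8] T [-1.048 -1.083  0.033] op 0.151 gf 43.829365968704224
```

Request:
jog_arm([
  [0.04,-0.04,0,0,0,0,1],
  [0.04,-0.04,0,0,0,-0.7,1],
  [0.04,-0.04,0,0,0,-1.4,1],
  [0.04,-0.04,0,0,0,-2.1,1],
  [0.04,-0.04,0,0,0,-2.8,1],
  [0.04,-0.04,0,0,0,-3.33,1],
  [0.04,-0.04,0,0,0,-3.33,1],
  [0.04,-0.04,0,0,0,-3.33,1],
  [0.04,-0.04,0,0,0,-3.33,1],
])

```text
time: 5.47
tcp_pos: [0.5117, -0.0929, 0.1271]
orientation: [-0.921, 3.003, -0.001]
force: [-3.3, -0.1, 12.0]
opening: 0.156
grasp_force: 45.2
```

```bash
python3 -c "
from h import *
st()"
```

```text
t 5.47 p [ 0.5117 -0.0929  0.1271] yaw_y 124.12 z [ 0.001 -0.001 -1.   ] q [ 0.73  0.47 -0.76  1.95  0.41  0.88  1.93] F [-3.3 -0.1 12. ] T [0.271 0.741 0.049] op 0.156 gf 45.16980707645416
```

Request:
jog_arm([
  [0,0,0,0,0,-0.5,1],
  [0,0,0,0,0,-0.5,1],
  [0,0,0,0,0,-0.5,1],
  [0,0,0,0,0,-0.5,1],
])

```text
time: 5.8
tcp_pos: [0.5117, -0.0929, 0.1271]
orientation: [-0.842, 3.026, -0.001]
force: [-2.8, 0.4, 9.8]
opening: 0.151
grasp_force: 44.7
```

```bash
python3 -c "
from h import *
st()"
```

```text
t 5.8 p [ 0.5117 -0.0929  0.1271] yaw_y 121.11 z [ 0.001 -0.001 -1.   ] q [ 0.72  0.46 -0.74  1.95  0.4   0.88  1.88] F [-2.8  0.4  9.8] T [0.361 0.673 0.012] op 0.151 gf 44.65034902095795
```

```bash
cat > m.py <<'E'
from h import *
L=[]
for i in range(6):
    b=bot.sense(); L.append(np.r_[b['torque'],b['force']]); eyes.snapshot('side')
L=np.array(L); R=Ro.from_rotvec(b['orientation']).as_matrix()
print('t',round(b['time'],2),'yaw',round(np.degrees(np.arctan2(R[1,1],R[0,1])),2),'Tz',np.round(L[:,2].mean(),3),'sd',round(L[:,2].std(),3),'F',np.round(L[:,3:].mean(0),1),'q7',round(b['q'][6],2))
E
python3 m.py
```

```text
t 6.05 yaw 121.11 Tz 0.05 sd 0.04 F [-2.4  0.5 10.7] q7 1.88
```

Request:
jog_arm([
  [0,0,0,0,0,-0.5,1],
  [0,0,0,0,0,-0.5,1],
  [0,0,0,0,0,-0.5,1],
])

```text
time: 6.35
tcp_pos: [0.5116, -0.0929, 0.1271]
orientation: [-0.762, 3.047, -0.001]
force: [-3.2, 0.5, 11.2]
opening: 0.156
grasp_force: 45.1
```

```bash
python3 m.py
```

```text
t 6.6 yaw 118.12 Tz 0.024 sd 0.017 F [-2.8  0.6 11.5] q7 1.84
```

Request:
jog_arm([
  [0,0,0,0,0,-0.5,1],
  [0,0,0,0,0,-0.5,1],
  [0,0,0,0,0,-0.5,1],
])

```text
time: 6.9
tcp_pos: [0.5116, -0.0929, 0.1271]
orientation: [-0.682, 3.066, -0.001]
force: [-3.5, 0.7, 11.5]
opening: 0.153
grasp_force: 44.9
```

```bash
python3 m.py
```

```text
t 7.15 yaw 115.11 Tz -0.03 sd 0.015 F [-3.2  1.1 10.8] q7 1.79
```

Request:
jog_arm([
  [0,0,0,0,0,-0.5,1],
  [0,0,0,0,0,-0.5,1],
  [0,0,0,0,0,-0.5,1],
])

```text
time: 7.45
tcp_pos: [0.5116, -0.0929, 0.1271]
orientation: [-0.602, 3.083, -0.001]
force: [-1.4, 0.6, 9.7]
opening: 0.155
grasp_force: 44.7
```

```bash
python3 m.py
```

```text
t 7.7 yaw 112.11 Tz -0.041 sd 0.035 F [-2.9  1.  11.3] q7 1.75
```

Request:
jog_arm([
  [0,0,0,0,0,-0.5,1],
  [0,0,0,0,0,-0.5,1],
  [0,0,0,0,0,-0.5,1],
])

```text
time: 8.0
tcp_pos: [0.5116, -0.0928, 0.1271]
orientation: [-0.521, 3.097, -0.001]
force: [-2.8, 1.1, 9.8]
opening: 0.148
grasp_force: 44.7
```

```bash
python3 m.py
```

```text
t 8.25 yaw 109.11 Tz -0.122 sd 0.025 F [-3.5  1.1 11.4] q7 1.7
```

Request:
jog_arm([
  [0,0,0,0,0,-0.5,1],
  [0,0,0,0,0,-0.5,1],
  [0,0,0,0,0,-0.5,1],
])

```text
time: 8.55
tcp_pos: [0.5116, -0.0928, 0.1271]
orientation: [-0.44, 3.11, -0.001]
force: [-2.5, 1.6, 10.2]
opening: 0.156
grasp_force: 44.9
```

```bash
python3 m.py
```

```text
t 8.8 yaw 106.11 Tz -0.018 sd 0.015 F [-2.9  1.4 10.6] q7 1.65
```

The clicks lie near yaw 105.5° plus multiples of 20°, so the touch can be near 65, 45, 25 or 5°. I'll probe just past each in turn, most open first.

Request:
jog_arm([
  [0,0,0,0,0,-0.7,1],
  [0,0,0,0,0,-1.4,1],
  [0,0,0,0,0,-2.1,1],
  [0,0,0,0,0,-2.8,1],
  [0,0,0,0,0,-3.5,1],
  [0,0,0,0,0,-4.2,1],
  [0,0,0,0,0,-4.9,1],
  [0,0,0,0,0,-5.5,1],
  [0,0,0,0,0,-6.1,1],
  [0,0,0,0,0,-6.6,1],
  [0,0,0,0,0,-6.6,1],
  [0,0,0,0,0,-6.6,1],
])

```text
time: 9.85
tcp_pos: [0.5118, -0.0923, 0.1272]
orientation: [0.639, 3.075, 0.001]
force: [-3.2, 3.3, 8.7]
opening: 0.155
grasp_force: 44.7
```

```bash
python3 m.py
```

```text
t 10.1 yaw 66.55 Tz -0.005 sd 0.03 F [-2.6  3.9 10. ] q7 1.04
```

Request:
jog_arm([
  [0,0,0,0,0,-0.4,1],
  [0,0,0,0,0,-0.75,1],
  [0,0,0,0,0,-0.75,1],
  [0,0,0,0,0,-0.75,1],
])

```text
time: 10.48
tcp_pos: [0.5118, -0.0923, 0.1272]
orientation: [0.758, 3.047, 0.001]
force: [-3.2, 3.9, 9.8]
opening: 0.155
grasp_force: 44.9
```

```bash
python3 m.py
```

```text
t 10.73 yaw 62.07 Tz 0.331 sd 0.014 F [-2.4  3.9  9.6] q7 0.97
```

At yaw 62° the torque is 0.33 N m, against about 0 at 66.5°. That is more than a click can give (0.15), so the burrs touch near 65.5°. I'll back off to about 125.5°.

Request:
jog_arm([
  [0,0,0,0,0,0.9,1],
  [0,0,0,0,0,1.9,1],
  [0,0,0,0,0,2.9,1],
  [0,0,0,0,0,3.9,1],
  [0,0,0,0,0,4.9,1],
  [0,0,0,0,0,5.9,1],
  [0,0,0,0,0,6.9,1],
  [0,0,0,0,0,7.9,1],
  [0,0,0,0,0,8.9,1],
  [0,0,0,0,0,9.8,1],
  [0,0,0,0,0,10.57,1],
  [0,0,0,0,0,10.57,1],
])

```text
time: 11.78
tcp_pos: [0.5117, -0.093, 0.1271]
orientation: [-0.964, 2.989, -0.001]
force: [-2.9, -0.1, 11.1]
opening: 0.159
grasp_force: 45.1
```

```bash
python3 m.py
```

```text
t 12.03 yaw 125.43 Tz 0.042 sd 0.021 F [-2.4  0.3 11.3] q7 1.95
```

Request:
jog_arm([
  [0,0,0,0,0,0,0.8],
  [0,0,0,0,0,0,0.7],
  [0,0,0,0,0,0,0.6],
  [0,0,0,0,0,0,0.4],
  [0,0,0,0,0,0,0.3],
  [0,0,0,0,0,0,0.3],
  [0,0,0.6,0,0,0,0.3],
  [0,0,1.4,0,0,0,0.3],
  [0,0,2.4,0,0,0,0.3],
  [0,0,3.6,0,0,0,0.3],
  [0,0,4.8,0,0,0,0.3],
  [0,0,5,0,0,0,0.3],
])

```text
time: 13.08
tcp_pos: [0.5129, -0.0928, 0.2556]
orientation: [-0.956, 2.988, -0.005]
force: [-0.4, -0.3, 0.9]
opening: 0.701
grasp_force: 0.0
```

Request:
jog_arm([
  [-1,-1,0,0,0,0,0.3],
  [-2,-2,0,0,0,0,0.3],
  [-3,-3,0,0,0,0,0.3],
  [-4,-4,0,0,0,0,0.3],
  [-5,-5,0,0,0,0,0.3],
  [-5.5,-6,0,0,0,0,0.3],
  [-5.5,-7,0,0,0,0,0.3],
  [-5.5,-8,0,0,0,0,0.3],
  [-5.5,-9,0,0,0,0,0.3],
  [-5.5,-10,0,0,0,0,0.3],
  [-5.5,-10,0,0,0,0,0.3],
])

```text
time: 14.0
tcp_pos: [0.3727, -0.3472, 0.2506]
orientation: [0.95, -2.995, -0.0]
force: [-0.6, -0.2, -0.9]
opening: 0.693
grasp_force: 0.0
```

Run:
```python
from h import *
st()
s=snap('top','t3.png'); g=cv2.cvtColor(s['pixels'],cv2.COLOR_BGR2GRAY).astype(float)
yy,xx=np.mgrid[0:480,0:640]; m=np.hypot(xx-362.5,yy-242.5)<17
w=np.clip(g-85,0,60)*m
ii=np.argwhere(w>0); P=np.array([onz(s,u,v,.15)[:2] for v,u in ii]); W=w[w>0]
c=(P*W[:,None]).sum(0)/W.sum(); C=((P-c).T*W)@(P-c)/W.sum(); e,V=np.linalg.eigh(C)
print('top bar',c,np.degrees(np.arctan2(V[1,1],V[0,1])),np.sqrt(12*e))
```

```text
t 14.0 p [ 0.3727 -0.3472  0.2506] yaw_y 125.19 z [-0.  0. -1.] q [ 1.29  0.25 -0.69  1.86  0.18  1.1   2.71] F [-0.6 -0.2 -0.9] T [-0.018 -0.005 -0.031] op 0.693 gf 0.0
top bar [ 0.51078109 -0.09081704] -144.25115933353527 [0.01080435 0.05616389]
```

View pics/t3.png

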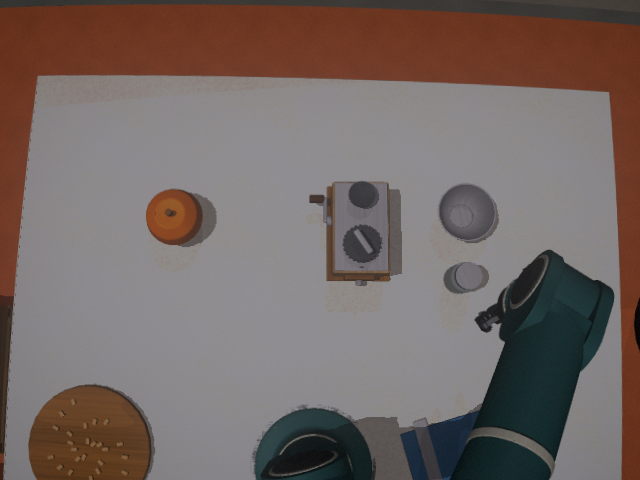

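The bar at (362,241) now has a yaw of 35.7°, exactly one click from its start at 55.4°. That fits a start four clicks open and three now. The other things haven't moved.

```bash
python3 -c "
from h import *
print(bot.hand_in())"
```

```text
the job is handed in; nothing more can be done
None
```

I felt the burrs touch at about 0.33 N m, backed the ring off three clicks, let go and handed the job in; the last picture shows the ring at that click and the other things where they were, but the hand-in gave no verdict.

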